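# Open the tea chest for self-service

## Task

Set the wooden tea chest out open for the afternoon break: with a fingertip turn the steel latch fully aside, until it lies along the front edge and clear of the lid, then push the lid up by its finger tab and tip it past upright so that it rests fully open on its stop by its own weight, and let go. Only push and touch: pinch and lift nothing, do not force or fling the lid, and leave the chest, the mug, the honey jar and the creamer tub where they stand.

Things in the scene. Friction and masses are not known exactly. Their poses are not given: they have to be found in the camera images.
- tea_chest: Loose low wooden chest, windowed lid, 120 (x) by 250 (y) mm, 82 mm high shut, 1.9 kg. Its front faces the robot's right, its hinge side the left (up to 0.25 rad askew). Origin: centre of its underside; +x from front to hinge side (about world +y), +y along its width (about world -x), z up. On the front: the lid's finger tab in the middle, the steel latch at the end far from the robot (y = -80 mm).
- lid (a joint): Lid angle: 0 shut, grows as the front edge rises, 1.57 upright, 1.95 fully open on the stop. The lid (12 mm thick, reaching 120 mm forward from its hinge, about 0.26 kg) falls shut from anywhere short of about 1.5 and open by itself beyond about 1.65, at no more than about 3 rad/s. About 1.5 N at the tab lifts it once the latch is clear.
- latch (a joint): Latch angle about the vertical: 0 = straight across the front edge, its rear end over the lid, holding it down. Turns either way to stops at 1.65 and -1.65; positive: the knob moves away from the tab (chest's -y). Fully aside is 1.57 or -1.57, along the front edge; clear of the lid beyond 1.22. Stays where it is left (friction, 0.6 N at the knob).
- latch_knob (a point): Middle of the top of the steel thumb knob (11 mm diameter, standing 16 mm above the latch bar) on the front end of the latch, 30 mm from the pivot, 107 mm above the counter.
- latch_pivot (a point): Latch pivot, at the height of the top of the bar: 75 mm in front of the centre of the chest, at y = -80 mm of the chest, 91.5 mm above the counter. The steel bar is 16 mm wide, 8 mm thick, with round ends 38 mm in front of (knob end) and 27 mm behind the pivot; under the pivot is a wooden block 22 mm wide reaching 26 mm out from the chest's front.
- lid_tab (a point): Middle of the front edge of the lid's finger tab, at its underside. The tab is 70 mm wide, 9 mm thick and overhangs the chest's front face by 24 mm; shut, its underside is 70 mm above the counter, with free space below it. It lies 144 mm from the hinge line.
- lid_hinge_line (a point): Middle of the lid's hinge line: the chest's rear top edge, 60 mm behind its centre, 70 mm above the counter; the line runs along the chest's y.
- mug: Bystander: mug, 81x113x101 mm, behind the chest's hinge side, clear of the open lid; origin at the centre of its underside.
- honey_jar: Bystander: tall round honey jar, 65 mm diameter, 118 mm high, in front of the chest beyond its latch end; origin at the centre of its underside.
- creamer_tub: Bystander: small creamer tub, 42x37x24 mm, behind the chest's hinge side, near the mug; origin at the centre of its underside.

How it is judged:
By the outcome, as a careful person would: the job done as asked, in the order asked, and still so for the second after the job is handed in, with the robot touching nothing.
It also fails if it takes over 70 s, if anything falls off the work surface, if the arm or the gripper's body presses on something with over 40 N, if the wrist force passes 120 N, or if a joint passes its speed limit or range.

## Robot

A 6-joint arm with a two-finger parallel gripper is mounted at the origin on a cart in front of the work surface, level with it; the furniture and walls round the work are solid. World frame = base frame: x ahead of the robot, y to its left, z up, the work surface at z = 0. Lengths are in mm, angles in rad, forces in N, time in s.
With the tool pointing down it reaches from about 350 to 975 mm from the base axis. Payload 7.1 kg.
Tool frame: the origin (TCP) lies at the very end of the fingers, on their centre line; the grasp point (between the pads) lies 19 mm behind it; z points along the fingers, y is the line along which they close (so a half turn about z gives the same grasp; the last joint's range is limited). The gripper opens to 88 mm and grips with 3 to 60 N. Pads are 20 mm wide; open, the fingers measure 115 mm over their backs; the gripper's body (75 mm by 178 mm) begins 61 mm behind the grasp point.
Start: joints at [1.262, 0.423, 1.63, -0, 1.089, -0.019], TCP at [178.569, 598.931, 201.375] pointing down, gripper open.
Joint ranges: [-3, 3], [-0.9, 2.11], [0.09, 2.58], [-1.31, 4.45], [0.11, 2.69], [-2.54, 2.54]. Speed limits (rad/s): [2.39, 2.39, 3.01, 3.14, 3.14, 3.14].

## Interface

Orientations are given as a rotation vector (axis times angle).
In Python, from workcell import * gives the robot as it stands.
- The arm moves only by the tool step_arm, never from a script. Its argument "deltas" is a list of rows, each a list of 3 entries, a list of its own where there are three numbers: the shift along the tool's x, y, z in units of 300 mm (1.0 is 300 mm), then the turn, a rotation vector about the tool's x, y, z in units of 1.5 rad (1.0 is 1.5 rad), then the gripper command: -1 is shut, 1 is fully open, values between are in proportion. In form: [[[dx, dy, dz], [rx, ry, rz], gripper], ...]. A call has 1 to 20 rows; each row is the pose to reach, as a shift and turn from the pose commanded when the call began, along the tool's axes at that moment; what a row does not reach only later rows make up. A row lasts 1/12 s, in which the tool goes at most 41.7 mm and 7.16 degrees, less where a joint would pass 70% of its speed; a pose out of reach is approached as far as the arm can. A call with a number of a shift or a turn outside -1 to 1 is refused whole. A call with a gripper value outside its range is refused whole. The fingers move at their own pace and stop on an object; the grip force is fixed at half the most. Time passes only in rows, so rows that repeat a pose let the fingers close. It gives the time, the measured TCP pose, the force, the opening and the grip force at its end, in the units of the state.
- get_obs(): the state, without advancing time (a new reading comes with each control period).
- get_image(name): name is "scene" or "side" or "wrist"; returns a dict with "pixels" (420x560x3 uint8, red, green, blue), "fx", "fy", "cx", "cy" (pixels), "dist_coeffs" ([k1, k2, p1, p2, k3] as OpenCV has them; the pictures are not rectified), "T" (4x4, takes a point from camera to world coordinates). Camera axes: x right, y down, z forward; pixel columns grow to the right and rows downward; lengths in mm; the calibration is good to about 2 mm. A picture is of the moment at which its call begins. There is no depth.
- close_job(): hands the job in; it is judged then, once.
The state is a dict: "t": time; "qpos": joint angles; "qvel": joint speeds; "joint_torque": joint torques, N m; "ee_pos": TCP position; "orientation": TCP orientation; "ft_force": force on the tool from outside, world axes, zero at the start; "moment": the same for the moment, N m; "width": finger opening in mm; "grasp_force": force on a finger pad.
Only numpy, scipy, OpenCV 4.12 (cv2) and the standard library are available. Lean on these libraries where they do the work, as an engineer would, in place of code of your own. Each camera call takes 0.05 s, during which the arm holds its last target. There are 200 camera calls.

## Working session

There is one attempt and no reset: what is moved stays moved. The work goes in short steps, Python scripts to look and compute and a tool call to move; the robot and the scene stay as the last step left them, time stands still between calls to the robot, and variables do not carry over. Pictures are saved under pics/ and viewed, at most 10 in all, crops included, and the job is handed in when it is done.

Besides the shell and the picture viewer there is one more tool, called after "Call:" by a JSON object that holds its "method" and its "body". step_arm: Moves the arm, as the interface text tells. Its arguments: {"type":"object","properties":{"deltas":{"type":"array","items":{"type":"array"}}},"required":["deltas"]}

```bash
mkdir -p pics; ls
cat > h.py <<'E'
from workcell import *
import numpy as np, cv2
from scipy.spatial.transform import Rotation as R
def snap(n,f):
    im=get_image(n); cv2.imwrite(f'pics/{f}.png',cv2.cvtColor(im['pixels'],cv2.COLOR_RGB2BGR)); np.savez(f'pics/{f}.npz',**{k:np.array(v) for k,v in im.items()}); return im
def ray(im,uv):
    K=np.array([[im['fx'],0,im['cx']],[0,im['fy'],im['cy']],[0,0,1]],float)
    p=cv2.undistortPoints(np.array([[uv]],float),K,np.array(im['dist_coeffs'],float))[0,0]
    T=np.array(im['T']); d=T[:3,:3]@np.array([p[0],p[1],1]); return T[:3,3],d/np.linalg.norm(d)
def onz(im,uv,z):
    o,d=ray(im,uv); return o+d*(z-o[2])/d[2]
def tri(a,uva,b,uvb):
    o1,d1=ray(a,uva);o2,d2=ray(b,uvb)
    s=np.linalg.lstsq(np.c_[d1,-d2],o2-o1,rcond=None)[0]
    p,q=o1+s[0]*d1,o2+s[1]*d2; return (p+q)/2,np.linalg.norm(p-q)
def proj(im,p):
    T=np.array(im['T']); c=T[:3,:3].T@(np.array(p,float)-T[:3,3])
    K=np.array([[im['fx'],0,im['cx']],[0,im['fy'],im['cy']],[0,0,1]],float)
    return cv2.projectPoints(c[None],np.zeros(3),np.zeros(3),K,np.array(im['dist_coeffs'],float))[0][0,0]
E
python3 - <<'E'
from h import *
a=snap('scene','s1');b=snap('side','d1')
print(np.array(a['T']).round(2),np.array(b['T']).round(2)); o=get_obs();print(o['orientation'],o['ee_pos'],o['t'])
print(R.from_rotvec(o['orientation']).as_matrix().round(3))
E
```

```text
pics
[[ 7.8000e-01 -5.0000e-01  3.7000e-01  1.6225e+02]
 [-6.2000e-01 -6.2000e-01  4.8000e-01 -4.4524e+02]
 [-1.0000e-02 -6.1000e-01 -7.9000e-01  9.3654e+02]
 [ 0.0000e+00  0.0000e+00  0.0000e+00  1.0000e+00]] [[-8.6000e-01  4.3000e-01 -2.6000e-01  8.0957e+02]
 [ 5.1000e-01  7.4000e-01 -4.4000e-01  4.9124e+02]
 [ 1.0000e-02 -5.1000e-01 -8.6000e-01  9.0246e+02]
 [ 0.0000e+00  0.0000e+00  0.0000e+00  1.0000e+00]]
[-4.53590771e-01 -3.10845703e+00  2.09214411e-03] [178.4188528  598.44442885 200.69373428] 0.1
[[-0.958  0.286 -0.   ]
 [ 0.286  0.958 -0.001]
 [ 0.    -0.001 -1.   ]]
```

View pics/s1.png

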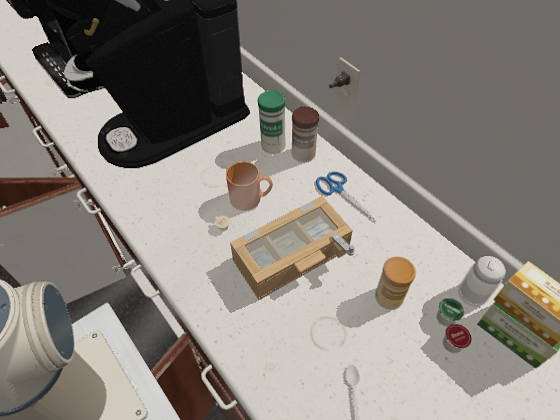

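View pics/d1.png

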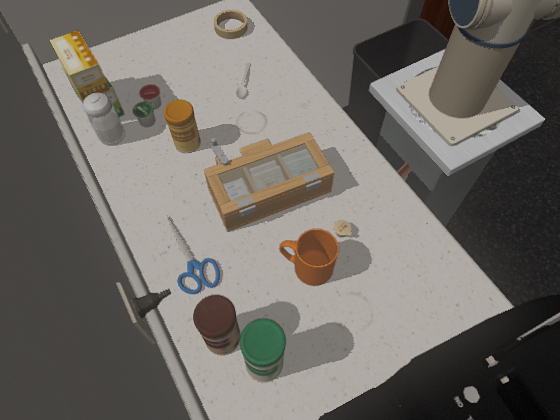

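The scene view shows the chest around (292,245), with the latch at (341,243), the tab at (312,262) and the jar at (396,282). In the side view the chest is around (270,180), the latch at (218,150) and the tab at (256,148). Next I'll enlarge both crops.

Run:
```python
import cv2,numpy as np
a=cv2.imread('pics/s1.png')[190:310,220:420];b=cv2.imread('pics/d1.png')[95:235,170:350]
f=lambda i:cv2.resize(i,None,fx=4,fy=4,interpolation=cv2.INTER_CUBIC)
cv2.imwrite('pics/s1c.png',f(a));cv2.imwrite('pics/d1c.png',f(b))
```

```text
(no output)
```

View pics/s1c.png

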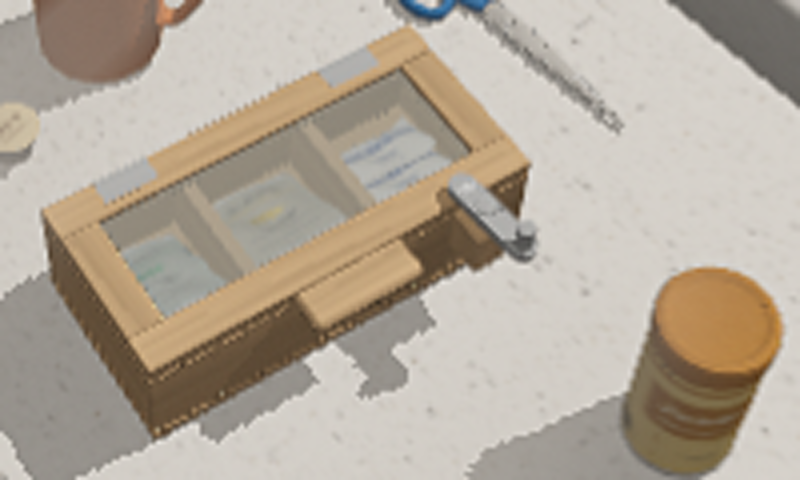

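View pics/d1c.png

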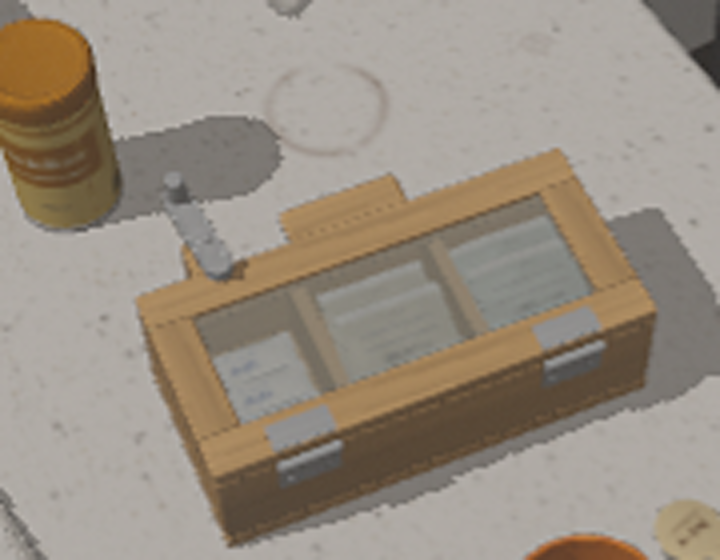

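The scene crop shows the lid corners at (148,370), (42,212), (412,28) and (530,165), with the knob top at (526,230). The side crop shows them at (560,150), (655,308), (212,478) and (138,298), with the knob at (172,178).

```bash
cat >> h.py <<'E'
def load(f): return dict(np.load(f'pics/{f}.npz'))
E
python3 - <<'E'
from h import *
a=load('s1');b=load('d1')
S=lambda p:np.array(p)/4+[220,190]-.375; D=lambda p:np.array(p)/4+[170,95]-.375
sc=[(148,370),(42,212),(412,28),(530,165)];sd=[(560,150),(655,308),(212,478),(138,298)]
M=np.array([(-60,125),(60,125),(60,-125),(-60,-125)],float)
P=[]
for p,q in zip(sc,sd):
    A=onz(a,S(p),82);B=onz(b,D(q),82);t,e=tri(a,S(p),b,D(q));print(A.round(1),B.round(1),t.round(1),round(e,1));P.append((A+B)[:2]/2)
P=np.array(P);c=P.mean(0);d=P-c
th=np.arctan2((M[:,0]*d[:,1]-M[:,1]*d[:,0]).sum(),(M*d).sum())
Rm=np.array([[np.cos(th),-np.sin(th)],[np.sin(th),np.cos(th)]])
print('c',c,'th',th,'res',(d-M@Rm.T).round(1).tolist())
print('knob',tri(a,S((526,230)),b,D((172,178))))
for n,l in dict(knob=(-105,-80),pivot=(-75,-80),tab=(-84,0),hinge=(60,0)).items(): print(n,(c+Rm@np.array(l)).round(1))
print('ex',Rm[:,0],'ey',Rm[:,1])
# jar top approx
print('jar',onz(a,S((718,320)),118),onz(b,D((35,68)),118))
o=get_obs();Rt=R.from_rotvec(o['orientation']).as_matrix();print(o['qpos'],o['width'])
E
```

```text
[410.5 -46.5  82. ] [413.2 -47.5  82. ] [411.8 -47.1  81.5] 2.9
[423.3  68.7  82. ] [426.6  67.4  82. ] [424.8  68.   81.5] 3.5
[669.6  39.2  82. ] [674.4  41.1  82. ] [672.7  40.3  78.9] 2.8
[655.3 -76.2  82. ] [658.7 -75.6  82. ] [657.5 -76.   80.2] 2.5
c [541.43272633  -3.68945493] th 1.4547062004675155 res [[1.5, 1.8], [0.7, -2.3], [-0.6, -1.3], [-1.6, 1.8]]
knob (array([ 612.15250988, -117.27817864,  107.11909773]), np.float64(4.864010183251608))
knob [ 608.7 -117.2]
pivot [612.2 -87.5]
tab [531.7 -87.1]
hinge [548.4  55.9]
ex [0.11582955 0.99326911] ey [-0.99326911  0.11582955]
jar [ 642.0557032  -219.54394896  118.        ] [ 647.36896367 -215.57667837  118.        ]
[ 1.26199458e+00  4.23747586e-01  1.63060397e+00 -5.98713259e-06
  1.08859031e+00 -1.90012759e-02] 87.78486843006375
```

The chest pose checks out: the knob triangulates to z=107 and lands where the fitted pose predicts. I'll turn the latch in the positive direction, with the closed fingers on the tab side of the knob. First I move over there in two calls.

Call:
{"method": "step_arm", "body": {"deltas": [[[-0.99,-0.95,0],[0,0,0],-1],[[-0.99,-0.95,0],[0,0,0],-1],[[-0.99,-0.95,0],[0,0,0],-1],[[-0.99,-0.95,0],[0,0,0],-1],[[-0.99,-0.95,0],[0,0,0],-1],[[-0.99,-0.95,0],[0,0,0],-1],[[-0.99,-0.95,0],[0,0,0],-1],[[-0.99,-0.95,0],[0,0,0],-1],[[-0.99,-0.95,0],[0,0,0],-1],[[-0.99,-0.95,0],[0,0,0],-1],[[-0.99,-0.95,0],[0,0,0],-1],[[-0.99,-0.95,0],[0,0,0],-1],[[-0.99,-0.95,0],[0,0,0],-1],[[-0.99,-0.95,0],[0,0,0],-1]]}}

```text
t: 1.27
ee_pos: [381.2, 241.7, 201.2]
orientation: [-0.452, -3.109, 0.0]
ft_force: [-0.6, 0.5, -0.1]
width: 0.9
grasp_force: 0.0
```

Call:
{"method": "step_arm", "body": {"deltas": [[[-0.99,-0.945,0],[0,0,-0.116],-1],[[-0.99,-0.945,0],[0,0,-0.116],-1],[[-0.99,-0.945,0],[0,0,-0.116],-1],[[-0.99,-0.945,0],[0,0,-0.116],-1],[[-0.99,-0.945,0],[0,0,-0.116],-1],[[-0.99,-0.945,0],[0,0,-0.116],-1],[[-0.99,-0.945,0],[0,0,-0.116],-1],[[-0.99,-0.945,0],[0,0,-0.116],-1],[[-0.99,-0.945,0],[0,0,-0.116],-1],[[-0.99,-0.945,0],[0,0,-0.116],-1],[[-0.99,-0.945,0],[0,0,-0.116],-1],[[-0.99,-0.945,0],[0,0,-0.116],-1],[[-0.99,-0.945,0],[0,0,-0.116],-1],[[-0.99,-0.945,0],[0,0,-0.116],-1]]}}

```text
t: 2.43
ee_pos: [584.7, -113.6, 201.0]
orientation: [-0.178, -3.135, -0.001]
ft_force: [-0.7, -0.1, 0.7]
width: 0.4
grasp_force: 0.0
```

```bash
cat >> h.py <<'E'
C=np.array([541.4,-3.7]);EX=np.array([.1158,.9933]);EY=np.array([-.9933,.1158])
def loc(p): d=np.array(p)[:2]-C; return np.array([d@EX,d@EY,p[2]]).round(1)
def st():
    o=get_obs();Rt=R.from_rotvec(o['orientation']).as_matrix()
    A=np.c_[np.r_[EX,0],np.r_[EY,0],[0,0,1]]
    print('t',o['t'],'loc',loc(o['ee_pos']),'q',np.round(o['qpos'],2),'F',np.round(o['ft_force'],1),'w',round(o['width'],1));print('tool axes in chest frame\n',(A.T@Rt).round(3))
E
python3 -c "
from h import *
st();snap('wrist','w1')"
```

```text
t 2.4333 loc [-104.1  -55.7  201. ] q [-0.21  0.38  1.7   0.    1.07 -1.67] F [-0.7 -0.1  0.7] w 0.4
tool axes in chest frame
 [[-0.003  1.     0.   ]
 [ 1.     0.003  0.001]
 [ 0.001  0.    -1.   ]]
```

View pics/w1.png

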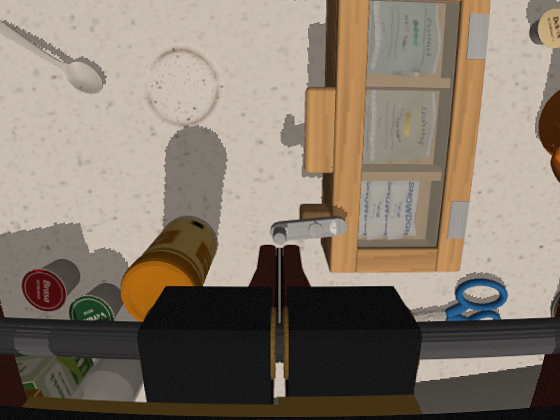

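The wrist view shows the knob at about (280,236), the latch rear end at (338,228), and the tab at x≈308–333, y≈88–172. I'll check these against the fitted pose.

```bash
python3 -c "
from h import *
w=load('w1')
for uv,z in [((279,233),107),((306,88),79),((306,172),79),((339,227),91.5),((330,272),82)]: print(uv,loc(onz(w,uv,z)))
print(proj(w,get_obs()['ee_pos']))"
```

```text
(279, 233) [-103.8  -79.1  107. ]
(306, 88) [-82.7  32.4  79. ]
(306, 172) [-81.4 -34.9  79. ]
(339, 227) [-53.8 -79.   91.5]
(330, 272) [ -58.2 -124.3   82. ]
[278.29287226 248.93038126]
```

Call:
{"method": "step_arm", "body": {"deltas": [[[0,0,0.1],[0,0,0],-1],[[0,0,0.2],[0,0,0],-1],[[0,0,0.3],[0,0,0],-1],[[0,0,0.343],[0,0,0],-1],[[0,0,0.343],[0,0,0],-1],[[0,0,0.343],[0,0,0],-1]]}}

```text
t: 2.98
ee_pos: [585.3, -114.8, 98.7]
orientation: [-0.18, -3.136, -0.0]
ft_force: [0.6, 0.8, 0.5]
width: 0.7
grasp_force: 0.0
```

Call:
{"method": "step_arm", "body": {"deltas": [[[-0.015,0,0],[0,0,0],-1],[[-0.029,0,0],[0,0,0],-1],[[-0.044,-0.005,0],[0,0,0],-1],[[-0.058,-0.009,0],[0,0,0],-1],[[-0.072,-0.012,0],[0,0,0],-1],[[-0.086,-0.013,0],[0,0,0],-1],[[-0.1,-0.012,0],[0,0,0],-1],[[-0.113,-0.01,0],[0,0,0],-1],[[-0.127,-0.004,0],[0,0,0],-1],[[-0.141,0.003,0],[0,0,0],-1],[[-0.154,0.011,0],[0,0,0],-1],[[-0.162,0.019,0],[0,0,0],-1],[[-0.17,0.028,0],[0,0,0],-1],[[-0.177,0.036,0],[0,0,0],-1],[[-0.18,0.041,0],[0,0,0],-1],[[-0.18,0.041,0],[0,0,0],-1]]}}

```text
t: 4.32
ee_pos: [640.6, -109.2, 98.5]
orientation: [0.181, 3.136, 0.0]
ft_force: [-0.3, -0.2, -0.4]
width: 0.3
grasp_force: 0.0
```

```bash
python3 -c "
from h import *
st();w=snap('side','d2')
i=cv2.imread('pics/d2.png')[95:235,170:350];cv2.imwrite('pics/d2c.png',cv2.resize(i,None,fx=4,fy=4))"
```

```text
t 4.3167 loc [ -93.3 -110.7   98.5] q [-0.19  0.58  1.64  0.    0.93 -1.64] F [-0.3 -0.2 -0.4] w 0.3
tool axes in chest frame
 [[-0.001  1.     0.   ]
 [ 1.     0.001 -0.   ]
 [-0.     0.    -1.   ]]
```

View pics/d2c.png

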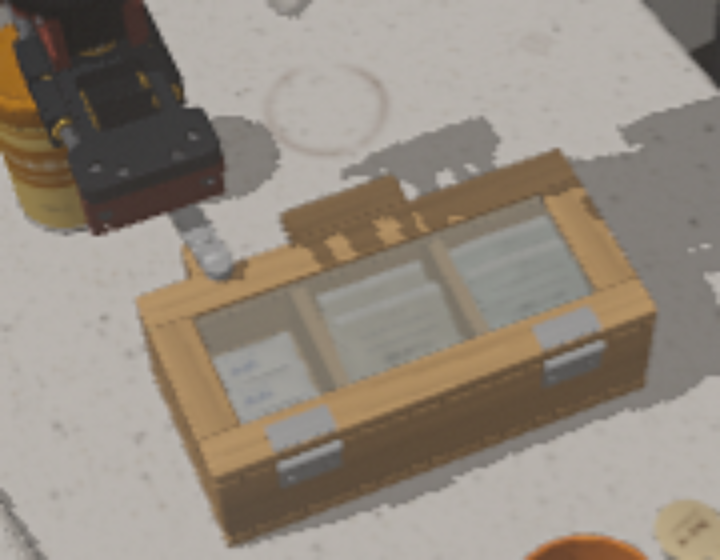

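The side crop shows the bar's rear end still at (215,262), over the lid, so it looks unturned. The gripper hides the knob, so I'll check from the wrist and scene cameras.

```bash
python3 -c "
from h import *
w=snap('wrist','w2');s=snap('scene','s2')
i=cv2.imread('pics/s2.png')[190:310,250:420];j=cv2.imread('pics/w2.png')
i=cv2.resize(i,None,fx=2.3,fy=2.3);j=j[100:376,100:500]
cv2.imwrite('pics/m2.png',np.hstack([i[:276],j]))
print(proj(w,get_obs()['ee_pos']),proj(s,get_obs()['ee_pos']))"
```

```text
[277.91470384 248.51243802] [358.74391783 239.94749016]
```

View pics/m2.png

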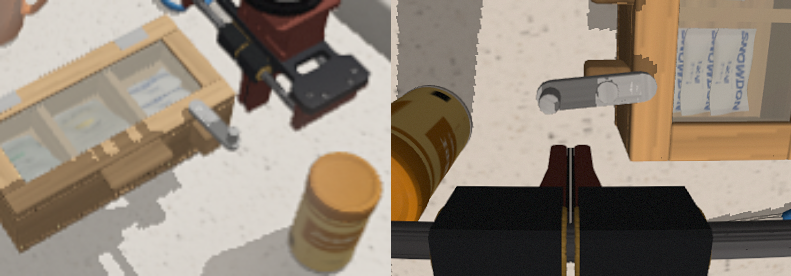

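```bash
python3 -c "
from h import *
w=load('w2');s=load('s2')
k=(256,198);kp=(250+233/2.3,190+129/2.3)
print(loc(onz(w,k,107)),loc(onz(w,(354,187),91.5)),loc(onz(w,(316,190),91.5)))
t,e=tri(w,k,s,kp);print(loc(t),e, loc(onz(s,kp,107)))
o,d=ray(w,k);print(o,loc(o))"
```

```text
[-104.4  -80.9  107. ] [-53.7 -78.7  91.5] [-73.7 -80.3  91.5]
[-104.2  -80.   112.4] 0.7497416227531672 [-101.8  -83.   107. ]
[ 569.43960208 -100.68748997  281.60808258] [-93.1 -39.1 281.6]
```

The latch hasn't moved: the knob is still at y≈-80 and the fingers passed without effect. I'll go back over it to the tab side, come down lower (z≈94) and push slowly while watching the force.

Call:
{"method": "step_arm", "body": {"deltas": [[[0,0,-0.08],[0,0,0],-1],[[0,0,-0.08],[0,0,0],-1],[[0.1,-0.036,-0.08],[0,0,0],-1],[[0.176,-0.036,-0.08],[0,0,0],-1],[[0.176,-0.036,-0.08],[0,0,0],-1],[[0.176,-0.036,-0.03],[0,0,0],-1],[[0.176,-0.036,0.015],[0,0,0],-1],[[0.176,-0.036,0.015],[0,0,0],-1],[[0.176,-0.036,0.015],[0,0,0],-1]]}}

```text
t: 5.22
ee_pos: [586.6, -114.3, 93.4]
orientation: [-0.182, -3.135, -0.0]
ft_force: [-0.2, -0.2, 0.6]
width: 0.5
grasp_force: 0.0
```

Call:
{"method": "step_arm", "body": {"deltas": [[[-0.012,0,0],[0,0,0],-1],[[-0.024,0,0],[0,0,0],-1],[[-0.036,0,0],[0,0,0],-1],[[-0.05,0,0],[0,0,0],-1],[[-0.06,0,0],[0,0,0],-1],[[-0.06,0,0],[0,0,0],-1]]}}

```text
t: 5.72
ee_pos: [605.7, -116.5, 94.3]
orientation: [0.182, 3.135, -0.0]
ft_force: [-0.8, -0.1, -0.2]
width: 0.4
grasp_force: 0.0
```

```bash
python3 -c "
from h import *
st();w=snap('wrist','w3')
cv2.imwrite('pics/w3c.png',cv2.resize(cv2.imread('pics/w3.png')[130:330,180:400],None,fx=2.5,fy=2.5))
print(proj(w,get_obs()['ee_pos']))"
```

```text
t 5.7167 loc [-104.6  -76.9   94.3] q [-0.21  0.54  1.72  0.    0.88 -1.66] F [-0.8 -0.1 -0.2] w 0.4
tool axes in chest frame
 [[-0.     1.    -0.   ]
 [ 1.     0.    -0.001]
 [-0.001 -0.    -1.   ]]
[278.40952178 247.54022821]
```

View pics/w3c.png

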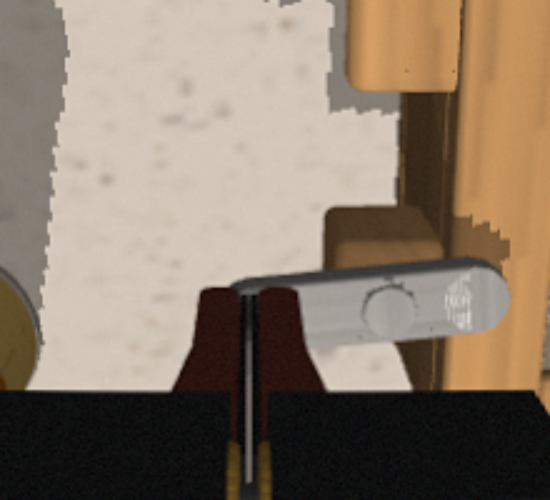

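In the wrist crop the fingertips end at about (248,290), right at the knob, and the bar still looks straight across. I'll look at the fingers and knob from both fixed cameras, with the TCP marked.

```bash
python3 -c "
from h import *
out=[]
e=get_obs()['ee_pos']
for n in ('scene','side'):
    im=snap(n,n+'3');p=proj(im,e);u,v=p.round().astype(int);i=cv2.imread('pics/'+n+'3.png')
    c=i[v-50:v+40,u-40:u+40];c=cv2.resize(c,None,fx=5,fy=5,interpolation=cv2.INTER_CUBIC)
    cv2.circle(c,tuple(((p-[u-40,v-50]+.5)*5).astype(int).tolist()),4,(0,255,0),1)
    k=proj(im,[*(C+EX*-104+EY*-80),107]);print(n,p,k,(k-[u-40,v-50]+.5)*5+[400*(n=='side'),0])
    out.append(c)
cv2.imwrite('pics/m3.png',np.hstack(out))"
```

```text
scene [348.85129849 251.70237499] [350.78373447 247.45462274] [211.41867234 229.77311372]
side [217.62806086 142.09525564] [215.39289878 139.07832771] [589.46449389 237.89163856]
```

View pics/m3.png

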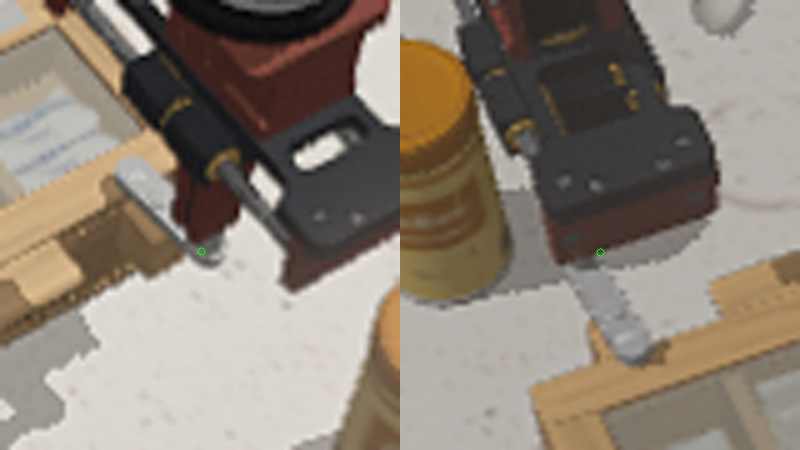

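In the scene crop the finger end is at about (210,237), above the marked TCP at (201,251), and it covers the knob top. The closed fingertips therefore sit roughly 10 mm short of the nominal TCP and slid over the knob. I'll back off, drop to a nominal z≈84, which is safe beside the bar whichever offset is true, and repeat the arc.

Call:
{"method": "step_arm", "body": {"deltas": [[[0.03,0,0],[0,0,0],-1],[[0.065,0,0],[0,0,0],-1],[[0.065,0,0],[0,0,0],-1],[[0.065,0,0.015],[0,0,0],-1],[[0.065,0,0.034],[0,0,0],-1],[[0.065,0,0.034],[0,0,0],-1]]}}

```text
t: 6.37
ee_pos: [584.7, -114.0, 82.7]
orientation: [-0.182, -3.135, -0.0]
ft_force: [-0.5, -0.5, 0.4]
width: 0.7
grasp_force: 0.0
```

Call:
{"method": "step_arm", "body": {"deltas": [[[-0.015,0,0],[0,0,0],-1],[[-0.029,0,0],[0,0,0],-1],[[-0.044,-0.005,0],[0,0,0],-1],[[-0.058,-0.009,0],[0,0,0],-1],[[-0.066,-0.01,0],[0,0,0],-1],[[-0.066,-0.01,0],[0,0,0],-1]]}}

```text
t: 6.87
ee_pos: [605.3, -119.6, 83.8]
orientation: [0.182, 3.136, -0.0]
ft_force: [0.2, 0.9, -0.1]
width: 0.3
grasp_force: 0.0
```

```bash
python3 -c "
from h import *
st()
# silver latch mask from wrist: light grey low-saturation inside the bar region
w=snap('wrist','w4');i=cv2.imread('pics/w4.png');b=cv2.imread('pics/w3.png')
print(proj(w,get_obs()['ee_pos']))
a=proj(w,[*(C+EX*-74+EY*-80),91.5]);k=proj(w,[*(C+EX*-104+EY*-80),107]);r=proj(w,[*(C+EX*-50+EY*-80),91.5]);print('exp pivot,knob,rear at angle 0',a,k,r)
for ang in (.3,.6): print(ang,'rear',proj(w,[*(C+EX*(-74+24*np.cos(ang))+EY*(-80+24*np.sin(ang))),91.5]))
u,v=a.astype(int)
h=cv2.cvtColor(i,cv2.COLOR_BGR2HSV)
m=((h[...,1]<30)&(h[...,2]>90)&(h[...,2]<215)).astype(np.uint8)
n,l,s,c=cv2.connectedComponentsWithStats(m)
print(s[l[v,u]],c[l[v,u]],i[v,u])
"
```

```text
t 6.8667 loc [-107.7  -76.9   83.8] q [-0.21  0.56  1.72 -0.    0.86 -1.67] F [ 0.2  0.9 -0.1] w 0.3
tool axes in chest frame
 [[-0.     1.    -0.   ]
 [ 1.     0.    -0.001]
 [-0.001 -0.    -1.   ]]
[278.38074092 248.16348005]
exp pivot,knob,rear at angle 0 [343.98796335 259.8020593 ] [286.08598769 272.85243896] [390.19618079 259.57191431]
0.3 rear [389.30758285 246.70864312]
0.6 rear [384.27631593 234.75595599]
[ 303  231   89   56 2430] [347.55349794 258.66213992] [152 157 161]
```

The latch is turning: its mask is now tilted to about 0.4 rad. I'll continue the arc.

Call:
{"method": "step_arm", "body": {"deltas": [[[-0.014,0,0],[0,0,0],-1],[[-0.028,0,0],[0,0,0],-1],[[-0.043,0.002,0],[0,0,0],-1],[[-0.057,0.008,0],[0,0,0],-1],[[-0.07,0.015,0],[0,0,0],-1],[[-0.083,0.023,0],[0,0,0],-1],[[-0.091,0.032,0],[0,0,0],-1],[[-0.099,0.041,0],[0,0,0],-1],[[-0.106,0.049,0],[0,0,0],-1],[[-0.11,0.055,0],[0,0,0],-1],[[-0.112,0.06,0],[0,0,0],-1],[[-0.112,0.06,0],[0,0,0],-1]]}}

```text
t: 7.92
ee_pos: [640.1, -105.0, 83.8]
orientation: [0.181, 3.136, 0.0]
ft_force: [0.5, 0.6, -0.2]
width: 0.6
grasp_force: 0.1
```

```bash
cat > lat.py <<'E'
from h import *
import sys
def latch(f,name='wrist'):
    w=snap(name,f);i=cv2.imread(f'pics/{f}.png');h=cv2.cvtColor(i,cv2.COLOR_BGR2HSV)
    m=((h[...,1]<30)&(h[...,2]>90)&(h[...,2]<215)).astype(np.uint8)
    n,l,s,c=cv2.connectedComponentsWithStats(m)
    a=proj(w,[*(C+EX*-74+EY*-80),91.5]).astype(int);k=l[a[1],a[0]];print('pivot px',a,'bbox',s[k],i[a[1],a[0]])
    ys,xs=np.nonzero(l==k)
    P=np.array([loc(onz(w,(x,y),91.5))[:2] for x,y in zip(xs[::5],ys[::5])])
    print('xl',np.percentile(P[:,0],[1,50,99]),'yl',np.percentile(P[:,1],[1,50,99]))
    u,sv,vt=np.linalg.svd(P-P.mean(0),full_matrices=False);print('axis',vt[0],'sv',sv)
E
python3 -c "
from lat import *
st();latch('w5')"
```

```text
t 7.9167 loc [ -89.2 -109.8   83.8] q [-0.18  0.6   1.64  0.    0.9  -1.64] F [ 0.5  0.6 -0.2] w 0.6
tool axes in chest frame
 [[-0.001  1.     0.   ]
 [ 1.     0.001 -0.   ]
 [-0.     0.    -1.   ]]
pivot px [309 197] bbox [ 293  144   36  119 3092] [ 97  99 102]
xl [-81.082 -73.3   -66.218] yl [-109.592  -80.3    -55.6  ]
axis [-0.00118901 -0.99999929] sv [372.4916644  107.18343306]
```

The latch now lies along the front edge (axis within 0.002 rad, spanning y −110 to −56). I'll nudge it about 1 mm more, withdraw forward, rise, and go to a spot in front of the tab.

Call:
{"method": "step_arm", "body": {"deltas": [[[0,0.003,0],[0,0,0],-1],[[0,0.005,0],[0,0,0],-1],[[0,0.005,0],[0,0,0],-1],[[0,-0.05,0],[0,0,0],-1],[[0,-0.1,0],[0,0,0],-1],[[0,-0.1,0],[0,0,0],-1],[[0,-0.1,-0.1],[0,0,0],-1],[[0,-0.1,-0.2],[0,0,0],-1],[[0,-0.12,-0.3],[0,0,0],-1],[[0.1,-0.2,-0.4],[0,0,0],-1],[[0.2,-0.2,-0.454],[0,0,0],-1],[[0.3,-0.2,-0.454],[0,0,0],-1],[[0.406,-0.2,-0.454],[0,0,0],-1],[[0.406,-0.2,-0.454],[0,0,0],-1],[[0.406,-0.2,-0.454],[0,0,0],-1]]}}

```text
t: 9.22
ee_pos: [511.0, -150.9, 220.5]
orientation: [0.184, 3.136, 0.0]
ft_force: [0.2, -0.6, 0.2]
width: 0.4
grasp_force: 0.0
```

Call:
{"method": "step_arm", "body": {"deltas": [[[0,0,0],[0,0,1.0],-1],[[0,0,0],[0,0,1.0],-1],[[0,0,0],[0,0,1.0],-1],[[0,0,0],[0,0,1.0],-1],[[0,0,0],[0,0,1.0],-1],[[0,0,0],[0,0,1.0],-1],[[0,0,0],[0,0,1.0],-1],[[0,0,0],[0,0,1.0],-1],[[0,0,0],[0,0,1.0],-1],[[0,0,0],[0,0,1.0],-1],[[0,0,0],[0,0,1.0],-1],[[0,0,0],[0,0,1.0],-1],[[0,0,0],[0,0,1.0],-1],[[0,0,0],[0,0,1.0],-1],[[0,0,0],[0,0,1.0],-1],[[0,0,0],[0,0,1.0],-1]]}}

```text
t: 10.55
ee_pos: [512.5, -150.9, 219.9]
orientation: [2.268, 2.174, 0.0]
ft_force: [-0.3, -0.8, -0.7]
width: 0.6
grasp_force: 0.0
```

Call:
{"method": "step_arm", "body": {"deltas": [[[0,0,0],[0,0.523,0.047],-1],[[0,0,0],[0,0.523,0.047],-1],[[0,0,0],[0,0.523,0.047],-1],[[0,0,0],[0,0.523,0.047],-1],[[0,0,0],[0,0.523,0.047],-1],[[0,0,0],[0,0.523,0.047],-1],[[0,0,0],[0,0.523,0.047],-1],[[0,0,0],[0,0.523,0.047],-1],[[0,0,0],[0,0.523,0.047],-1],[[0,0,0],[0,0.523,0.047],-1]]}}

```text
t: 11.38
ee_pos: [512.3, -150.3, 220.5]
orientation: [-1.869, -1.661, -0.745]
ft_force: [-0.4, 0.4, 0.3]
width: 0.5
grasp_force: 0.0
```

```bash
python3 -c "
from lat import *
st();latch('sx','scene');latch('wx')"
```

```text
t 11.3833 loc [-149.    11.9  220.5] q [-0.68  0.51  1.68  0.63  1.47 -0.8 ] F [-0.4  0.4  0.3] w 0.5
tool axes in chest frame
 [[ 0.71   0.009  0.704]
 [-0.011 -1.     0.024]
 [ 0.704 -0.025 -0.71 ]]
pivot px [341 241] bbox [    0     0   560   420 84772] [ 93 102 106]
xl [-438.138  192.6   1219.222] yl [-381.146  236.8    589.446]
axis [-0.96243673 -0.27150608] sv [54187.64351459 31078.33850591]
pivot px [380 230] bbox [353 224  70  18 747] [132 136 141]
xl [-82.5 -76.2 -66.8] yl [-116.818  -79.2    -55.647]
axis [0.08951086 0.99598585] sv [192.2249134   55.59585717]
```

```bash
python3 -c "
from h import *
w=load('wx');i=cv2.imread('pics/wx.png');h=cv2.cvtColor(i,cv2.COLOR_BGR2HSV)
for nm,(a,d) in {'a0':(1.57,0),'a-':(1.45,0),'a+':(1.64,0)}.items():
    f=lambda r,z:proj(w,[*(C+EX*(-74-r*np.cos(a))+EY*(-80-r*np.sin(a))),z]).round(1)
    print(nm,'knob top',f(30,107),'end',f(38,91.5),'rear',f(-27,91.5))
m=((h[...,1]<30)&(h[...,2]>90)&(h[...,2]<215))
for u in range(345,430,5):
    r=np.nonzero(m[195:255,u])[0]+195; print(u,r.min() if len(r) else 0,r.max() if len(r) else 0,len(r),end=' | ')
print()
for v in range(200,246,3): print(v,[int(x) for x in h[v,345:432:4,2]],[int(x) for x in h[v,345:432:12,1]])
"
```

```text
a0 knob top [417.6 223.1] end [421.  230.7] rear [351.9 231. ]
a- knob top [418.  226.6] end [421.6 235. ] rear [351.8 227.9]
a+ knob top [417.1 221. ] end [420.5 228.1] rear [352.1 232.8]
345 195 200 6 | 350 196 200 5 | 355 195 235 15 | 360 196 238 20 | 365 195 239 22 | 370 195 239 21 | 375 195 239 20 | 380 195 239 21 | 385 195 239 22 | 390 224 239 16 | 395 224 239 12 | 400 225 254 9 | 405 224 252 11 | 410 225 254 7 | 415 220 238 10 | 420 204 249 20 | 425 0 0 0 | 
200 [154, 152, 146, 132, 134, 140, 138, 153, 154, 152, 146, 133, 99, 144, 154, 143, 144, 151, 172, 189, 187, 185] [20, 6, 6, 17, 52, 137, 142, 33]
203 [180, 180, 180, 174, 177, 175, 175, 176, 176, 175, 173, 174, 171, 173, 172, 173, 170, 172, 172, 187, 185, 190] [139, 142, 138, 140, 137, 134, 136, 32]
206 [173, 172, 171, 172, 173, 171, 178, 181, 180, 181, 181, 180, 178, 180, 180, 180, 182, 180, 180, 188, 189, 190] [136, 136, 135, 135, 136, 137, 139, 31]
209 [172, 171, 170, 170, 172, 169, 169, 168, 168, 167, 167, 166, 164, 166, 166, 165, 164, 179, 175, 191, 189, 186] [135, 138, 137, 134, 138, 138, 137, 30]
212 [177, 175, 176
[... 1021 characters left out ...]
9, 31]
233 [70, 64, 65, 147, 147, 150, 149, 149, 77, 145, 151, 144, 144, 86, 91, 92, 54, 55, 63, 159, 189, 190] [142, 16, 15, 16, 16, 19, 12, 32]
236 [62, 59, 50, 146, 146, 146, 146, 145, 147, 100, 145, 148, 144, 145, 145, 151, 146, 105, 131, 168, 187, 190] [148, 17, 16, 20, 14, 14, 14, 31]
239 [61, 61, 60, 54, 84, 97, 98, 96, 97, 96, 92, 94, 93, 92, 93, 90, 92, 86, 86, 186, 187, 185] [159, 5, 18, 16, 16, 14, 15, 32]
242 [63, 62, 61, 60, 61, 57, 82, 88, 91, 96, 91, 73, 46, 51, 60, 62, 141, 179, 187, 190, 190, 188] [150, 140, 106, 117, 67, 86, 37, 28]
245 [59, 63, 58, 60, 63, 61, 107, 170, 180, 145, 154, 164, 61, 63, 62, 58, 188, 189, 186, 190, 192, 189] [147, 136, 138, 139, 155, 163, 34, 31]
```

The bar edges run level across the image (rows 224 and 239 along its whole length), which matches 1.57. Now down in front of the tab, then forward beneath it.

Call:
{"method": "step_arm", "body": {"deltas": [[[-0.1,0,0.13],[0,0,0],-1],[[-0.19,0,0.24],[0,0,0],-1],[[-0.28,0,0.36],[0,0,0],-1],[[-0.34,0,0.44],[0,0,0],-1],[[-0.373,0,0.487],[0,0,0],-1],[[-0.373,0,0.487],[0,0,0],-1],[[-0.373,0,0.487],[0,0,0],-1],[[-0.373,0,0.487],[0,0,0],-1],[[-0.343,0,0.517],[0,0,0],-1],[[-0.313,0,0.547],[0,0,0],-1],[[-0.283,0,0.577],[0,0,0],-1],[[-0.248,0,0.612],[0,0,0],-1],[[-0.248,0,0.612],[0,0,0],-1],[[-0.248,0,0.612],[0,0,0],-1]]}}

```text
t: 12.65
ee_pos: [515.5, -72.5, 37.8]
orientation: [-1.866, -1.659, -0.746]
ft_force: [0.9, -0.1, 1.2]
width: 0.1
grasp_force: 0.0
```

```bash
python3 -c "
from h import *
st();e=get_obs()['ee_pos'];out=[]
for n in ('scene','side'):
    im=snap(n,n+'6');p=proj(im,e);u,v=p.round().astype(int);i=cv2.imread('pics/'+n+'6.png')
    c=cv2.resize(i[v-60:v+50,u-40:u+40],None,fx=5,fy=5,interpolation=cv2.INTER_CUBIC)
    cv2.circle(c,tuple(((p-[u-40,v-60]+.5)*5).astype(int).tolist()),4,(0,255,0),1);out.append(c)
cv2.imwrite('pics/m6.png',np.hstack(out))"
```

```text
t 12.65 loc [-71.3  17.8  37.8] q [-0.57  0.76  1.81  0.75  1.14 -0.98] F [ 0.9 -0.1  1.2] w 0.1
tool axes in chest frame
 [[ 0.708  0.01   0.706]
 [-0.012 -1.     0.025]
 [ 0.706 -0.026 -0.708]]
```

View pics/m6.png

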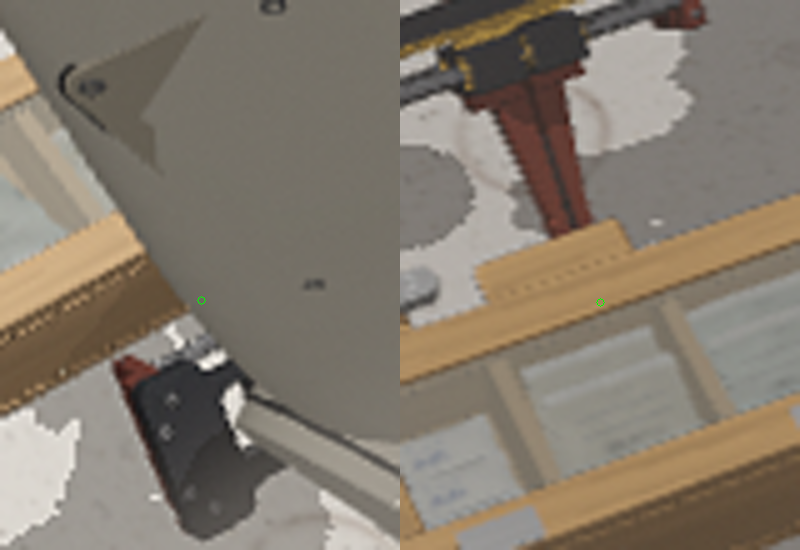

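The side crop shows the closed fingers going in under the tab at about (573,232), within the tab's width. Now I'll lift gently to about 0.4 rad and check.

Call:
{"method": "step_arm", "body": {"deltas": [[[0.008,0,-0.007],[0,0,0],-1],[[0.015,0,-0.014],[0,0,0],-1],[[0.033,0,-0.029],[0,0,0],-1],[[0.052,0,-0.044],[0,0,0],-1],[[0.07,0,-0.059],[0,0,0],-1],[[0.088,0,-0.073],[0,0,0],-1],[[0.109,0,-0.085],[0,0,0],-1],[[0.13,0,-0.097],[0,0,0],-1],[[0.152,0,-0.108],[0,0,0],-1],[[0.174,0,-0.118],[0,0,0],-1],[[0.174,0,-0.118],[0,0,0],-1]]}}

```text
t: 13.67
ee_pos: [519.1, -61.7, 100.9]
orientation: [-1.868, -1.659, -0.748]
ft_force: [0.1, -1.2, -0.6]
width: 0.5
grasp_force: 0.6
```

```bash
cat > lid.py <<'E'
from h import *
# lid near-robot front corner / edge: compare side image with pre-lift; report changed wood region and finger force
def wood(f):
    i=cv2.imread(f'pics/{f}.png');h=cv2.cvtColor(i,cv2.COLOR_BGR2HSV)
    m=((h[...,0]>8)&(h[...,0]<24)&(h[...,1]>80)&(h[...,2]>90)).astype(np.uint8)
    m[:, :190]=0; m[230:]=0; m[:,345:]=0
    ys,xs=np.nonzero(m); P=np.c_[xs,ys]
    return m,P
def expect(im,phi): # lid near/far front top corners
    r=120;f=lambda r,t,y:proj(im,[*(C+EX*(61.5-r*np.cos(phi)-t*np.sin(phi)*-1)+EY*y),70+r*np.sin(phi)+t*np.cos(phi)]).round(0)
    return f(120,12,125),f(120,12,-125),f(144,9,35)
E
python3 -c "
from lid import *
st();im=snap('side','side7');m,P=wood('side7');hull=cv2.approxPolyDP(cv2.convexHull(P.astype(np.int32)),3,True)[:,0];print(hull.tolist())
for a in (0,.2,.4,.6): print(a,expect(im,a))"
```

```text
t 13.6667 loc [-60.2  15.4 100.9] q [-0.55  0.64  1.82  0.74  1.21 -0.9 ] F [ 0.1 -1.2 -0.6] w 0.5
tool axes in chest frame
 [[ 0.708  0.008  0.706]
 [-0.012 -1.     0.023]
 [ 0.706 -0.025 -0.708]]
[[343, 228], [226, 229], [190, 150], [190, 105], [242, 13], [314, 123], [334, 172]]
0 (array([311., 132.]), array([204., 169.]), array([269., 138.]))
0.2 (array([312., 126.]), array([203., 164.]), array([270., 131.]))
0.4 (array([315., 123.]), array([203., 161.]), array([272., 126.]))
0.6 (array([318., 121.]), array([204., 161.]), array([274., 124.]))
```

The lid's near corner is at (314,123), which matches φ≈0.4, so it is lifting as planned. I'll continue along the arc towards 1.4.

Call:
{"method": "step_arm", "body": {"deltas": [[[0.03,0,-0.009],[0,0,0],-1],[[0.061,0,-0.017],[0,0,0],-1],[[0.092,0,-0.023],[0,0,0],-1],[[0.122,0,-0.027],[0,0,0],-1],[[0.151,0,-0.03],[0,0,0],-1],[[0.18,0,-0.031],[0,0,0],-1],[[0.211,0,-0.029],[0,0,0],-1],[[0.242,0,-0.026],[0,0,0],-1],[[0.273,0,-0.021],[0,0,0],-1],[[0.3,0,-0.013],[0,0,0],-1],[[0.328,0,-0.004],[0,0,0],-1],[[0.355,0,0.006],[0,0,0],-1],[[0.375,0,0.016],[0,0,0],-1],[[0.394,0,0.027],[0,0,0],-1],[[0.413,0,0.038],[0,0,0],-1],[[0.431,0,0.049],[0,0,0],-1],[[0.431,0,0.049],[0,0,0],-1]]}}

```text
t: 15.13
ee_pos: [531.6, 40.1, 180.5]
orientation: [-1.867, -1.658, -0.747]
ft_force: [-0.2, 0.5, -0.3]
width: 0.3
grasp_force: 0.0
```

```bash
python3 -c "
from lid import *
st();im=snap('side','side8');m,P=wood('side8');hull=cv2.approxPolyDP(cv2.convexHull(P.astype(np.int32)),2,True)[:,0];print(hull.tolist())
for a in (0,.8,1.2,1.3,1.4,1.5): print(a,expect(im,a))"
```

```text
t 15.1333 loc [ 42.4  14.8 180.5] q [-0.38  0.48  1.88  0.81  1.21 -0.73] F [-0.2  0.5 -0.3] w 0.3
tool axes in chest frame
 [[ 0.708  0.008  0.706]
 [-0.013 -1.     0.025]
 [ 0.706 -0.026 -0.708]]
[[343, 228], [226, 229], [190, 150], [190, 105], [214, 23], [288, 77], [335, 134]]
0 (array([311., 132.]), array([204., 169.]), array([269., 138.]))
0.8 (array([323., 122.]), array([206., 162.]), array([278., 124.]))
1.2 (array([334., 130.]), array([212., 173.]), array([289., 133.]))
1.3 (array([336., 133.]), array([214., 177.]), array([292., 138.]))
1.4 (array([339., 137.]), array([216., 181.]), array([296., 142.]))
1.5 (array([342., 142.]), array([218., 187.]), array([299., 148.]))
```

The lid is at about 1.32. I'll push slowly past upright.

Call:
{"method": "step_arm", "body": {"deltas": [[[0.012,0,0.007],[0,0,0],-1],[[0.024,0,0.014],[0,0,0],-1],[[0.037,0,0.021],[0,0,0],-1],[[0.047,0,0.031],[0,0,0],-1],[[0.058,0,0.041],[0,0,0],-1],[[0.068,0,0.052],[0,0,0],-1],[[0.075,0,0.06],[0,0,0],-1],[[0.082,0,0.068],[0,0,0],-1],[[0.089,0,0.077],[0,0,0],-1],[[0.096,0,0.085],[0,0,0],-1],[[0.102,0,0.094],[0,0,0],-1],[[0.109,0,0.103],[0,0,0],-1],[[0.115,0,0.112],[0,0,0],-1],[[0.121,0,0.121],[0,0,0],-1],[[0.127,0,0.13],[0,0,0],-1],[[0.132,0,0.139],[0,0,0],-1],[[0.137,0,0.148],[0,0,0],-1],[[0.137,0,0.148],[0,0,0],-1]]}}

```text
t: 16.68
ee_pos: [538.0, 99.6, 177.7]
orientation: [-1.868, -1.658, -0.746]
ft_force: [-0.1, 0.3, 0.3]
width: -0.2
grasp_force: 0.0
```

```bash
python3 -c "
from lid import *
st();im=snap('side','side9');i=cv2.imread('pics/side9.png');h=cv2.cvtColor(i,cv2.COLOR_BGR2HSV)
m=((h[...,0]>8)&(h[...,0]<24)&(h[...,1]>80)&(h[...,2]>70)).astype(np.uint8);m[:,:190]=0;m[235:]=0
ys,xs=np.nonzero(m);hull=cv2.approxPolyDP(cv2.convexHull(np.c_[xs,ys].astype(np.int32)),2,True)[:,0];print(hull.tolist())
for a in (1.4,1.6,1.8,1.95): print(a,expect(im,a))"
```

```text
t 16.6833 loc [102.2  15.3 177.7] q [-0.27  0.47  1.9   0.87  1.14 -0.69] F [-0.1  0.3  0.3] w -0.2
tool axes in chest frame
 [[ 0.708  0.008  0.706]
 [-0.013 -1.     0.024]
 [ 0.706 -0.027 -0.708]]
[[410, 167], [346, 226], [331, 234], [226, 229], [190, 150], [190, 105], [214, 24]]
1.4 (array([339., 137.]), array([216., 181.]), array([296., 142.]))
1.6 (array([345., 147.]), array([221., 192.]), array([302., 154.]))
1.8 (array([351., 158.]), array([226., 204.]), array([309., 167.]))
1.95 (array([354., 167.]), array([229., 213.]), array([313., 178.]))
```

The commanded angle is well past the tipping point. I'll withdraw straight back along the fingers and check the lid.

Call:
{"method": "step_arm", "body": {"deltas": [[[0,0,-0.05],[0,0,0],-1],[[0,0,-0.15],[0,0,0],-1],[[0,0,-0.25],[0,0,0],-1],[[0,0,-0.35],[0,0,0],-1],[[0,0,-0.45],[0,0,0],-1],[[0,0,-0.55],[0,0,0],-1],[[0,0,-0.65],[0,0,0],-1],[[0,0,-0.75],[0,0,0],-1],[[0,0,-0.75],[0,0,0],-1],[[0,0,-0.75],[0,0,0],-1],[[0,0,-0.75],[0,0,0],-1],[[0,0,-0.75],[0,0,0],-1]]}}

```text
t: 17.73
ee_pos: [524.4, -58.2, 335.9]
orientation: [-1.867, -1.656, -0.745]
ft_force: [0.5, 0.6, -0.4]
width: 0.6
grasp_force: 0.0
```

```bash
python3 -c "
from lid import *
st()
for n in ('side','scene'):
    im=snap(n,n+'10');i=cv2.imread('pics/'+n+'10.png');h=cv2.cvtColor(i,cv2.COLOR_BGR2HSV)
    m=((h[...,0]>8)&(h[...,0]<24)&(h[...,1]>80)&(h[...,2]>70)).astype(np.uint8)
    c,_=cv2.findContours(m,cv2.RETR_EXTERNAL,cv2.CHAIN_APPROX_NONE)
    for k in sorted(c,key=cv2.contourArea)[-4:]: print(n,cv2.contourArea(k),cv2.approxPolyDP(cv2.convexHull(k),2,True)[:,0].tolist())
    for a in (1.6,1.8,1.95): print(a,*expect(im,a))
    f=lambda r,a,z:proj(im,[*(C+EX*(-74-r*np.cos(a))+EY*(-80-r*np.sin(a))),z]).round(0)
    print('base rear corners',[proj(im,[*(C+EX*x+EY*y),0]).round(0).tolist() for x in(60,-60) for y in(125,-125)])
i=cv2.hconcat([cv2.imread('pics/side10.png')[90:250,170:370],cv2.imread('pics/scene10.png')[150:310,210:410]])
"
```

```text
t 17.7333 loc [-56.1  10.5 335.9] q [-0.54  0.32  1.69  0.68  1.56 -0.59] F [ 0.5  0.6 -0.4] w 0.6
tool axes in chest frame
 [[ 0.708  0.008  0.707]
 [-0.014 -1.     0.026]
 [ 0.707 -0.029 -0.707]]
side 556.5 [[60, 36], [78, 30], [97, 64], [83, 69]]
side 1264.5 [[174, 100], [185, 101], [192, 109], [199, 143], [188, 151], [176, 147], [163, 115], [164, 107]]
side 2213.5 [[317, 228], [329, 232], [335, 238], [338, 252], [329, 278], [321, 284], [312, 285], [298, 277], [279, 248], [283, 241]]
side 7214.5 [[350, 161], [351, 166], [330, 191], [229, 230], [226, 229], [209, 190], [205, 174], [218, 160], [307, 136]]
1.6 [345. 147.] [221. 192.] [302. 154.]
1.8 [351. 158.] [226. 204.] [309. 167.]
1.95 [354. 167.] [229. 213.] [313. 178.]
base rear corners [[331.0, 193.0], [227.0, 232.0], [308.0, 153.0], [209.0, 189.0]]
scene 760.5 [[508, 280], [519, 271], [558, 301], [559, 320]]
scene 829.0 [[559, 341], [553, 346], [495, 301], [496, 296], [501, 290], [557, 333]]
scene 1315.5 [[404, 257], [413, 264], [415, 275], [401, 303], [395, 307], [385, 306], [377, 299], [385, 263], [394, 256]]
scene 5732.5 [[328, 206], [350, 232], [345, 252], [258, 298], [233, 260], [229, 239], [233, 223], [293, 201]]
1.6 [221. 207.] [322. 160.] [259. 182.]
1.8 [216. 201.] [316. 155.] [253. 175.]
1.95 [213. 198.] [311. 153.] [248. 172.]
base rear corners [[233.0, 261.0], [321.0, 216.0], [259.0, 301.0], [350.0, 250.0]]
```

The numbers agree: the lid is at about 1.9, on its stop, and the chest's base corners are where they were. One last numeric check on the latch and bystanders, compared with the first pictures.

```bash
python3 -c "
from h import *
im=load('side10');i=cv2.imread('pics/side10.png');h=cv2.cvtColor(i,cv2.COLOR_BGR2HSV)
f=lambda r,a,z:proj(im,[*(C+EX*(-74-r*np.cos(a))+EY*(-80-r*np.sin(a))),z])
for a in (1.35,1.57,1.65):
    q=[f(r,a,91.5) for r in (20,10,0,-10,-18)];print(a,[h[int(round(p[1])),int(round(p[0])),1:].tolist() for p in q],f(30,a,107).round(1))
def hu(f,lo,hi,box):
    h=cv2.cvtColor(cv2.imread(f),cv2.COLOR_BGR2HSV);m=cv2.inRange(h,lo,hi);x0,y0,x1,y1=box;y,x=np.nonzero(m[y0:y1,x0:x1]);return round(x.mean()+x0,2),round(y.mean()+y0,2),len(x)
for g in ('d1','side10'):
    F=f'pics/{g}.png';print(g,'jar',hu(F,(8,150,120),(24,255,255),(160,95,198,155)),'mug',hu(F,(2,150,60),(14,255,255),(275,230,345,290)),'tub',hu(F,(15,30,120),(35,160,255),(332,218,356,240)))
"
```

```text
1.35 [[5, 105], [2, 147], [3, 148], [3, 155], [3, 152]] [206.  151.7]
1.57 [[7, 103], [3, 147], [3, 148], [7, 147], [3, 148]] [206.7 154.1]
1.65 [[7, 103], [5, 147], [3, 148], [7, 147], [3, 148]] [207.1 154.9]
d1 jar (np.float64(177.37), np.float64(110.8), 504) mug (np.float64(312.29), np.float64(255.91), 1501) tub (np.float64(342.41), np.float64(227.42), 242)
side10 jar (np.float64(176.85), np.float64(111.33), 513) mug (np.float64(312.07), np.float64(254.09), 1815) tub (np.float64(342.38), np.float64(227.32), 245)
```

```bash
python3 -c "
from workcell import *
print(close_job())"
```

```text
the job is handed in; nothing more can be done
None
```

The job is handed in: the latch lies along the front edge (measured about 1.57), the lid rests open on its stop (about 1.9), the arm is clear, and the chest, mug, jar and tub measured where they stood, though my first push slid over the latch knob and I repeated it lower.

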